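# Start up the shrink tunnel from its control console

### The job

Start up the shrink-wrapping tunnel at its sloping control console. Press the mains rocker over to on, then the fan rocker, and only then the heat rocker (the heating elements must never be on without mains and air); last of all push the round start button fully in and let it come back out, so that the belt runs. Leave the cooler rocker off, do not press the emergency-stop mushroom, and leave everything else on the bench standing where it is.

Things in the scene. Friction and masses are not known exactly. Their poses are not given: they have to be found in the camera images.
- console: Grey steel desk console, 300 mm wide, 193 deep, bolted down. Origin: centre of its underside; x to its high back (97 mm; low front, by the robot, 45), y left, z up. Its flat panel slopes up to the back by 0.262 rad, its middle 71 mm high. Back row, left to right: mains, fan, heat, cooler rockers; front row: start button (left), flat square temperature controller, emergency-stop mushroom (right).
- mains_far (a point): Press point of the mains rocker, widest of the four (36 mm wide, 50 up the slope), left end of the back row: middle of its raised far half as it stands when off; fixed to the panel. x up the slope, y left, z out of the panel. Pressed towards the panel, the rocker tips about a pivot 15 mm towards the robot and 6 mm lower (4 mm above the panel); about 6 N tips it; past halfway it snaps on and stays.
- fan_far (a point): Press point of the fan rocker, second from the left, narrow (22 mm wide, 42 up the slope): middle of its raised far half when off, fixed to the panel; axes, action as for mains. Pivot 12.6 mm towards the robot and 5 mm lower; about 5 N. All rockers: plain grey in black bezels 3 mm high; off, the near half lies flat 4 mm over the panel, the far end stands 12 to 14 mm over it; on, the reverse.
- heat_far (a point): Press point of the heat rocker, the third from the left, the same as the fan rocker in every way (fan and heat are 60 mm apart, mains and fan 70 mm, centre to centre along the row).
- cooler_far (a point): The same point on the cooler rocker, the last on the right of the back row, 60 mm from the heat rocker and just like it. It is off and stays off.
- mains (a joint): Mains rocker: 0 = off (near half down, far half up), 0.4 rad = on (far half down, near half up; the press point then lies 6 mm lower, 5 mm for the narrow rockers). Off at the start.
- fan (a joint): Position of the fan rocker, 0 = off, 0.4 = on. Off at the start.
- heat (a joint): Position of the heat rocker, 0 = off, 0.4 = on. Off at the start.
- cooler (a joint): Position of the cooler rocker, 0 = off, 0.4 = on. Off at the start.
- start_top (a point): Centre of the top of the start button: a black round plunger 28 mm across that stands 6 mm out of a steel collar 44 mm across and 12 mm high, in the front row, 87 mm down the slope from the line of the rocker pivots and 40 mm right of the middle of the mains rocker. Moves with the button; z out of the panel, x up the slope. Sprung: starts to move at 1.5 N, fully in at 5 N.
- start (a joint): How far the start button is pressed: 0 = out, 0.006 m = fully in.
- estop_top (a point): Centre of the top of the emergency-stop mushroom, 40 mm across, 43 mm high above the panel, at the right end of the front row. Not to be pressed.
- estop (a joint): How far the emergency stop is pressed in, 0 to 0.006 m.
- tube_a: Loose white paper tube standing on end on the bench to the left of the console, 28 mm across, 38 mm high, 25 g. Origin at the centre of its underside. A bystander.
- tube_b: The same kind of tube standing to the right of the console. A bystander.
- pack: Loose finished pack of 4 x 5 such tubes, 116 x 145 x 38 mm, 0.45 kg, lying on the bench behind the console. Origin at the centre of its underside. A bystander.
- heat_gun: Loose dark hot-air gun standing nozzle up on its round foot (90 mm across) on the bench to the right of the console beyond tube_b: body 80 mm across, nozzle 37 mm across, 210 mm high, pistol grip standing out 140 mm along its x at 65 to 85 mm height. Origin at the centre of its underside. A bystander.

How it is judged:
On the way, in this order (a step that is already met when the one before it is completed fails the run):
1. the mains rocker is on (value of joint mains above 0.34 rad), for 0.1 s.
2. then the fan rocker is on (value of joint fan above 0.34 rad), for 0.1 s.
3. then the heat rocker is on (value of joint heat above 0.34 rad), for 0.1 s.
4. then the start button is pushed fully in (value of joint start above 0.0048 m), for 0.04 s.
At the end, for the whole second after the job is handed in: Mains, fan and heat rockers are fully over to on (joint above 0.34 of 0.4 rad), the cooler rocker is off (below 0.06), the start button is back out and the emergency stop out (each within 1.5 mm), and the two tubes, the pack and the hot-air gun stand upright within 30 mm of where they were (value of joint each of mains, fan, heat above 0.34 rad and value of joint cooler below 0.06 rad and value of joint each of start, estop below 0.0015 m and distance of each of tube_a, tube_b, pack, heat_gun from where it was at the start of the episode below 0.03 m and angle between each of tube_a, tube_b, heat_gun's own z axis and vertical below 0.2 rad); the robot touches nothing.
It fails at once if the start button is pressed before mains, fan and heat are on (value of joint start above 0.003 m and value of joint any of mains, fan, heat below 0.2 rad).
It fails at once if the heat rocker is on while mains or fan is off (value of joint heat above 0.2 rad and value of joint any of mains, fan below 0.2 rad).
It fails at once if the cooler rocker is pressed over (value of joint cooler above 0.2 rad).
It fails at once if the emergency stop is pressed (value of joint estop above 0.003 m).
It fails at once if a tube, the pack or the hot-air gun is lifted, pushed away or knocked over (distance of any of tube_a, tube_b, pack, heat_gun from where it was at the start of the episode above 0.03 m or angle between any of tube_a, tube_b, heat_gun's own z axis and vertical above 0.5 rad).
It also fails if it takes over 48 s, if anything falls off the work surface, if the arm or the gripper's body presses on something with over 40 N, if the wrist force passes 120 N, or if a joint passes its speed limit or range.

### The arm

A 7-joint arm with a two-finger parallel gripper is mounted at the origin on the work surface. World frame = base frame: x ahead of the robot, y to its left, z up, the work surface at z = 0. Lengths are in m, angles in rad, forces in N, time in s.
With the tool pointing down it reaches from about 0.4 to 0.85 m from the base axis. Payload 10.4 kg.
Tool frame: the origin (TCP) lies at the very end of the fingers, on their centre line; the grasp point (between the pads) lies 19 mm behind it (manip.grip_point_offset is the distance from the TCP to the grasp point, in m); z points along the fingers, y is the line along which they close (so a half turn about z gives the same grasp; the last joint's range is limited). The gripper opens to 85 mm and grips with 20 to 120 N. Pads are 22 mm wide; open, the fingers measure 114 mm over their backs; the gripper's body (76 mm by 85 mm) begins 54 mm behind the grasp point. The pads swing forward as they close: fully open they stand 13 mm farther back than shut.
Start: joints at [-1.296, 0.332, -0.065, 1.46, 0.022, 1.35, -0.088], TCP at [0.183, 0.598, 0.231] pointing down, gripper open.
Joint ranges: [-2.6, 2.6], [-0.5, 2.12], [-1.47, 1.34], [0.16, 2.42], [-1.27, 4.41], [0.06, 2.06], [-2.6, 2.6]. Speed limits (rad/s): [2.22, 2.22, 2.79, 2.79, 3.14, 3.14, 3.14].

### API

Orientations are given as a unit quaternion [x, y, z, w].
In Python, from workcell import manip gives the robot as it stands. The module is installed in compiled form; this text tells all that it offers.
- The arm moves only by the tool step_arm, never from a script. Its argument "moves" is a list of rows, each a list of 7 numbers: the closure, from 0 (fully open) to 1 (shut), then the shift along the world's x, y, z in mm, then the turn, a rotation vector about the world's x, y, z in rad. In form: [[grip, tx, ty, tz, ax, ay, az], ...]. A call has 1 to 10 rows; each row is the pose to reach, as a shift and turn from the pose commanded when the call began; what a row does not reach only later rows make up. A row lasts 1/10 s, in which the tool goes at most 50 mm and 8.59 degrees, less where a joint would pass 70% of its speed; a pose out of reach is approached as far as the arm can. A call with a gripper value outside its range is refused whole. The fingers move at their own pace and stop on an object; "grip_force" is the grip in N (left out, the last holds). Time passes only in rows, so rows that repeat a pose let the fingers close. It gives the time, the measured TCP pose, the force, the opening and the grip force at its end, in the units of the state.
- manip.get_obs(): the state, without advancing time (a new reading comes with each control period).
- manip.camera(name): name is "side" or "top"; returns a dict with "image" (420x560x3 uint8, blue, green, red), "K" (3x3 intrinsics, pixels), "rvec" (rotation vector, rad) and "tvec" (3), from world to camera coordinates, as OpenCV has them. Camera axes: x right, y down, z forward; pixel columns grow to the right and rows downward; lengths in m; the calibration is good to about 2 mm. A picture is of the moment at which its call begins. There is no depth.
- manip.hand_in(): hands the job in; it is judged then, once.
The state is a dict: "clock": time; "joint_pos": joint angles; "joint_velocities": joint speeds; "tau": joint torques, N m; "position": TCP position; "ee_rot": TCP orientation; "ft_force": force on the tool from outside, world axes, zero at the start; "torque": the same for the moment, N m; "grip_width": opening from 0.0 (shut) to 1.0 (fully open); "grasp_force": force on a finger pad.
Only numpy, scipy, OpenCV 4.12 (cv2) and the standard library are available. Lean on these libraries where they do the work, as an engineer would, in place of code of your own. Each camera call takes 0.05 s, during which the arm holds its last target. There are 200 camera calls.

## Working session

There is one attempt and no reset: what is moved stays moved. The work goes in short steps, Python scripts to look and compute and a tool call to move; the robot and the scene stay as the last step left them, time stands still between calls to the robot, and variables do not carry over. Pictures are saved under pics/ and viewed, at most 10 in all, crops included, and the job is handed in when it is done.

Besides the shell and the picture viewer there is one more tool, called after ">>>" by a JSON object that holds its "op" and its "data", one argument or row to a line. step_arm: Moves the arm, as the interface text tells. Its arguments: {"type":"object","properties":{"moves":{"type":"array","items":{"type":"array","items":{"type":"number"}}},"grip_force":{"type":"number"}},"required":["moves"]}

```bash
mkdir -p pics; python3 - <<'E'
from workcell import manip
import cv2,numpy as np
for n in("top","side"):
    c=manip.camera(n); cv2.imwrite(f"pics/{n}0.png",cv2.resize(c["image"],(784,588),interpolation=cv2.INTER_CUBIC))
    print(n,c["K"].tolist(),c["rvec"],c["tvec"])
o=manip.get_obs();print(o["clock"],o["position"],o["ee_rot"],o["ft_force"],o["grip_width"])
E
```

```text
top [[452.69821955690253, 0.0, 274.26338644950624], [0.0, 452.69821955690253, 205.04341372684397], [0.0, 0.0, 1.0]] [ 2.08836009 -2.15358285  0.18999995] [-0.02658796  0.63059866  1.21390516]
side [[436.75744787532904, 0.0, 276.7187842685637], [0.0, 436.75744787532904, 209.6754438705178], [0.0, 0.0, 1.0]] [ 0.56762952 -2.74293162  1.02278488] [0.55001496 0.27418162 0.8891769 ]
0.1 [0.18331737 0.59714897 0.23060218] [ 1.48361199e-01  9.88933030e-01 -6.44002288e-04 -5.25978356e-05] [-0.80204954 -0.46494608  0.11520495] 1.0004516267976047
```

View pics/top0.png

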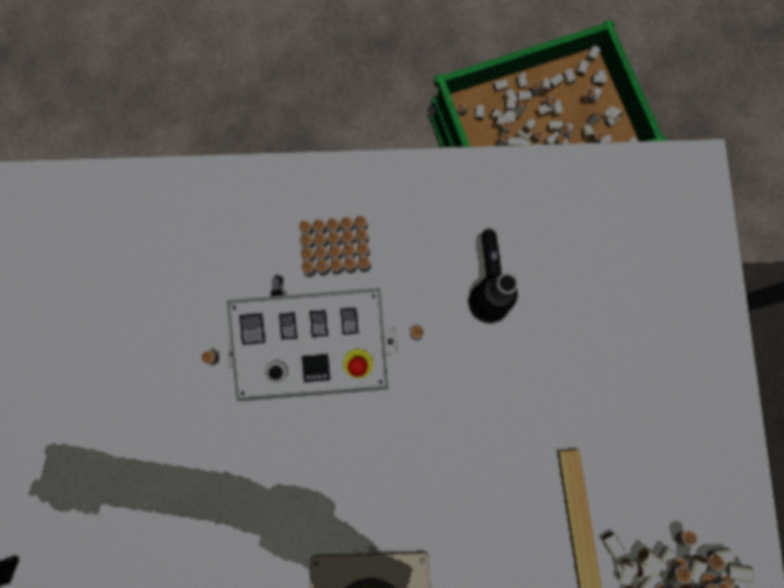

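View pics/side0.png

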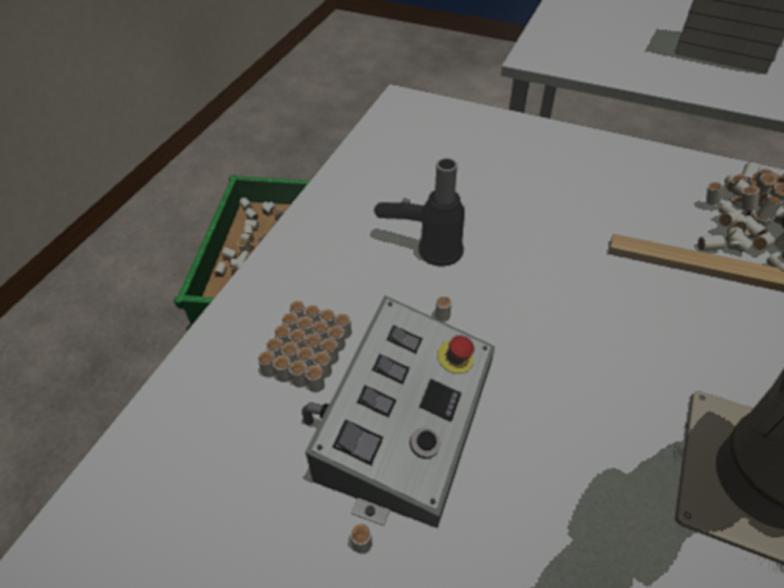

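```bash
cat > fit.py <<'E'
from workcell import manip
import cv2,numpy as np
from scipy.optimize import least_squares
from scipy.spatial.transform import Rotation as R
S=.262;u=np.array([np.cos(S),0,np.sin(S)]);n=np.array([-np.sin(S),0,np.cos(S)]);yy=np.array([0,1.,0])
def P(a,b,h): return np.array([0,0,.071])+a*u+b*yy+h*n
def model(q):
    x,y,w,a,b=q[:5]
    L=[P(i*.0999,j*.15,0) for i,j in((1,1),(1,-1),(-1,-1),(-1,1))]
    L+=[P(a,b-d,.003) for d in(0,.07,.13,.19)]+[P(a-.087,b-.04,.018)]
    return R.from_rotvec([0,0,w]).apply(L)+[x,y,0]
def proj(X,c): return cv2.projectPoints(X,c["rvec"],c["tvec"],c["K"],None)[0][:,0]
px=dict(top=[(229,301),(380,290),(387,388),(237,400),(252,329),(288,326),(319,323),(349,321),(276,372)],
 side=[(388,298),(494,347),(437,517),(312,450),(358,442),(377,401),(391,369),(404,339),(427,440)])
E
cat > f1.py <<'E'
from fit import *
C={k:manip.camera(k) for k in px}
for names in(("top",),("side",),("top","side")):
    f=lambda q:np.concatenate([(proj(model(q),C[k])-(np.array(px[k])+.5)/1.4+.5).ravel() for k in names])
    s=least_squares(f,[.5,.1,0,.03,.1]);print(names,s.x.round(4));print((s.fun.reshape(-1,2)).round(1).tolist())
np.save("q.npy",s.x)
for k in px:
    pr=proj(model(s.x),C[k]);lo=(pr.min(0)-12).astype(int);hi=(pr.max(0)+12).astype(int)
    z=min(5,int(min(800/(hi-lo)[0],600/(hi-lo)[1])));im=cv2.resize(C[k]["image"][lo[1]:hi[1],lo[0]:hi[0]],None,fx=z,fy=z,interpolation=cv2.INTER_CUBIC)
    for p in pr: cv2.drawMarker(im,tuple(((p-lo+.5)*z-.5).round().astype(int).tolist()),(0,255,0),cv2.MARKER_CROSS,14,1)
    cv2.imwrite(f"pics/{k}1.png",im);print(k,lo,z)
E
python3 f1.py
```

```text
('top',) [0.5169 0.1057 0.0444 0.0413 0.1057]
[[-1.4, -0.7], [0.7, -1.1], [1.1, 1.0], [-0.4, 0.6], [0.1, -0.4], [0.1, -0.2], [-0.1, 0.3], [0.4, 0.1], [-0.5, 0.3]]
('side',) [ 0.5233  0.1135 -1.4071  0.0125  0.1035]
[[-43.8, 14.2], [14.9, 5.0], [40.2, -21.4], [-16.4, -7.4], [-13.2, -48.7], [4.9, -12.8], [22.8, 15.9], [42.0, 43.3], [-56.2, -5.3]]
('top', 'side') [ 0.5208  0.1015 -0.6424  0.0175  0.1147]
[[33.9, -30.9], [15.6, 39.5], [-30.2, 29.2], [-9.8, -42.4], [11.4, -18.9], [6.1, -2.3], [1.6, 12.4], [-2.0, 26.5], [-12.8, -14.9], [-71.0, 55.8], [-26.3, -34.4], [63.3, -80.6], [27.1, 35.7], [-16.6, -20.5], [0.1, -6.1], [14.8, 4.6], [29.3, 14.4], [-27.3, 8.3]]
top [147 171] 4
side [193 201] 3
```

View pics/top1.png

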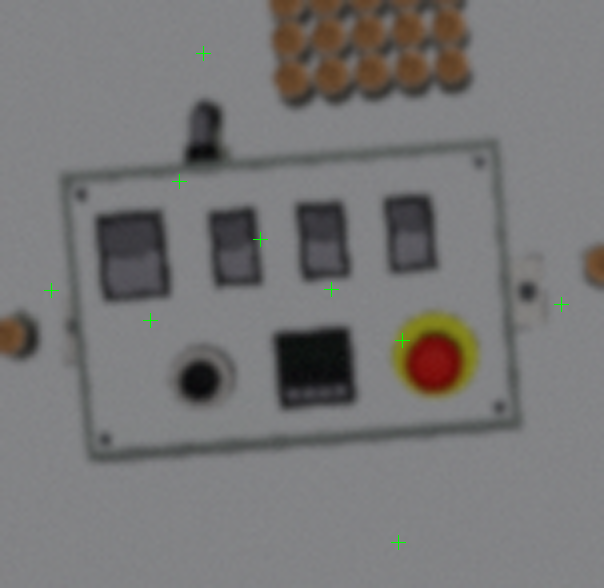

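View pics/side1.png

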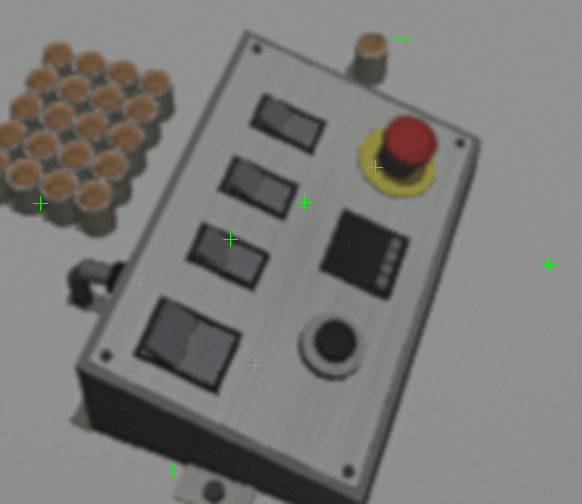

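```bash
cat > f2.py <<'E'
from fit import *
C={k:manip.camera(k) for k in px}
T=np.array([(62,176),(496,143),(520,427),(90,459),(133,255),(235.5,247),(324,241),(411,233),(200,381)])
D=np.array([(80,366),(247,32),(480,141),(362,500),(189,344),(228,257),(259,188),(289,124),(335,341)])
uv=dict(top=(T+.5)/4-.5+[147,171],side=(D+.5)/3-.5+[193,201])
for names in(("top",),("side",),("top","side")):
    f=lambda q:np.concatenate([(proj(model(q),C[k])-uv[k]).ravel() for k in names])
    s=least_squares(f,[.5,.1,0,.03,.1],loss="soft_l1");print(names,s.x.round(4));print(f(s.x).reshape(-1,2).round(1).tolist())
q=s.x
for w_,y_ in((.0,0),):
    Rz=R.from_rotvec([0,0,q[2]]);W=lambda p:(Rz.apply(p)+[q[0],q[1],0]).round(4)
    a,b=q[3],q[4]
    for nm,p in dict(mains=P(a+.015,b,.010),fan=P(a+.0126,b-.07,.009),heat=P(a+.0126,b-.13,.009),start=P(a-.087,b-.04,.018)).items(): print(nm,W(p))
    print("n",Rz.apply(n).round(4),"u",Rz.apply(u).round(4))
    Rt=Rz*R.from_matrix(np.array([-u,yy,-n]).T)   # tool x,y,z
    o=manip.get_obs();R0=R.from_quat(o["ee_rot"])
    print("R0",R0.as_matrix().round(3).tolist());print("turn",(Rt*R0.inv()).as_rotvec().round(4),o["position"])
E
python3 f2.py
```

```text
('top',) [0.5174 0.1068 0.0469 0.0411 0.1047]
[[-0.6, -0.5], [0.9, -0.7], [0.4, 0.3], [-0.7, 0.8], [0.0, 0.0], [0.1, 0.0], [-0.1, -0.2], [0.1, 0.1], [-0.1, -0.0]]
('side',) [0.5173 0.1066 0.0495 0.0405 0.1059]
[[-1.5, -0.1], [-0.3, -1.0], [1.0, -0.7], [0.5, 1.2], [-0.2, 0.2], [0.0, -0.1], [0.1, -0.1], [-0.3, -0.0], [0.4, -0.0]]
('top', 'side') [0.5174 0.1067 0.0485 0.0407 0.1054]
[[-0.6, -0.4], [0.8, -0.8], [0.5, 0.2], [-0.6, 0.9], [-0.2, 0.3], [-0.1, 0.2], [-0.3, 0.0], [-0.1, 0.3], [-0.2, 0.2], [-1.6, -0.1], [-0.2, -1.0], [1.0, -0.6], [0.3, 1.2], [-0.3, -0.1], [-0.0, -0.3], [0.1, -0.3], [-0.3, -0.2], [0.4, -0.2]]
mains [0.5634 0.2145 0.0951]
fan [0.5647 0.1444 0.0935]
heat [0.5677 0.0845 0.0935]
start [0.4649 0.1696 0.0764]
n [-0.2587 -0.0126  0.9659] u [0.9647 0.0468 0.259 ]
R0 [[-0.956, 0.293, -0.0], [0.293, 0.956, -0.0], [-0.0, -0.0, -1.0]]
turn [-0.0323 -0.2613  0.3443] [0.18334962 0.5973913  0.23106634]
```

>>> {"op": "step_arm", "data": {
  "moves": [
    [1,370,-383,-60,-0.0323,-0.2613,0.3443],
    [1,370,-383,-60,-0.0323,-0.2613,0.3443],
    [1,370,-383,-60,-0.0323,-0.2613,0.3443],
    [1,370,-383,-60,-0.0323,-0.2613,0.3443],
    [1,370,-383,-60,-0.0323,-0.2613,0.3443],
    [1,370,-383,-60,-0.0323,-0.2613,0.3443],
    [1,370,-383,-60,-0.0323,-0.2613,0.3443],
    [1,370,-383,-60,-0.0323,-0.2613,0.3443],
    [1,370,-383,-60,-0.0323,-0.2613,0.3443],
    [1,370,-383,-60,-0.0323,-0.2613,0.3443]
  ]
}}

```text
clock: 1.3
position: [0.5298, 0.2386, 0.1755]
ee_rot: [-0.024, 0.991, 0.004, 0.131]
ft_force: [0.8, 1.4, -0.4]
grip_width: 0.001
grasp_force: 0.0
```

>>> {"op": "step_arm", "data": {
  "moves": [
    [1,0,0,0,0,0,0],
    [1,0,0,0,0,0,0]
  ]
}}

```text
clock: 1.5
position: [0.5292, 0.2388, 0.1752]
ee_rot: [-0.023, 0.991, 0.003, 0.13]
ft_force: [-0.5, 0.3, 0.3]
grip_width: -0.001
grasp_force: 0.0
```

>>> {"op": "step_arm", "data": {
  "moves": [
    [1,31.3,-24.5,-30,0,0,0],
    [1,31.3,-24.5,-65.3,0,0,0],
    [1,31.3,-24.5,-65.3,0,0,0],
    [1,31.3,-24.5,-65.3,0,0,0]
  ]
}}

```text
clock: 1.9
position: [0.559, 0.2172, 0.1104]
ee_rot: [-0.025, 0.991, 0.003, 0.13]
ft_force: [1.1, 0.3, 0.7]
grip_width: 0.002
grasp_force: 0.0
```

```bash
python3 - <<'E'
from fit import *
from scipy.spatial.transform import Rotation as R
o=manip.get_obs();print(o["position"],R.from_quat(o["ee_rot"]).as_matrix().round(3).tolist())
ims=[]
for k,c in(("top",(190,240)),("side",(255,300))):
    im=manip.camera(k)["image"][c[1]-75:c[1]+75,c[0]-65:c[0]+65];ims.append(cv2.resize(im,None,fx=3,fy=3,interpolation=cv2.INTER_CUBIC))
cv2.imwrite("pics/m.png",np.hstack(ims))
E
```

```text
[0.55895534 0.21717545 0.11039642] [[-0.965, -0.051, 0.258], [-0.049, 0.999, 0.013], [-0.258, 0.0, -0.966]]
```

View pics/m.png

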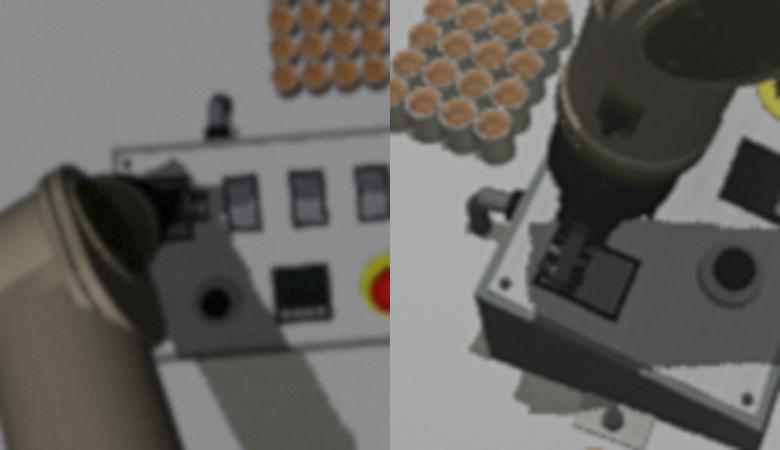

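The closed tips stand over the mains rocker's far half (left crop about (190,205), right crop (575,255)), with the path clear. Next is the mains press.

>>> {"op": "step_arm", "data": {
  "moves": [
    [1,4.0,-2.5,-10,0,0,0],
    [1,5.3,-2.5,-14.5,0,0,0],
    [1,6.4,-2.5,-18.4,0,0,0],
    [1,6.4,-2.5,-18.4,0,0,0]
  ]
}}

```text
clock: 2.4
position: [0.5658, 0.2128, 0.0908]
ee_rot: [-0.024, 0.991, 0.003, 0.13]
ft_force: [-1.0, -0.7, 0.2]
grip_width: 0.004
grasp_force: 0.0
```

>>> {"op": "step_arm", "data": {
  "moves": [
    [1,0.5,0,-2,0,0,0],
    [1,0.5,0,-2,0,0,0]
  ]
}}

```text
clock: 2.6
position: [0.5665, 0.2131, 0.0895]
ee_rot: [-0.024, 0.991, 0.003, 0.13]
ft_force: [-2.2, -0.2, 1.3]
grip_width: 0.002
grasp_force: 0.9
```

>>> {"op": "step_arm", "data": {
  "moves": [
    [1,0.5,0,-2,0,0,0],
    [1,0.5,0,-2,0,0,0]
  ]
}}

```text
clock: 2.8
position: [0.5667, 0.2131, 0.0892]
ee_rot: [-0.024, 0.991, 0.004, 0.13]
ft_force: [-18.9, -5.3, 25.8]
grip_width: 0.003
grasp_force: 15.3
```

>>> {"op": "step_arm", "data": {
  "moves": [
    [1,-8,0,30,0,0,0],
    [1,-8,0,30,0,0,0],
    [1,-8,-40,30,0,0,0],
    [1,-8,-69,30,0,0,0],
    [1,-5,-69,20.5,0,0,0],
    [1,-5,-69,20.5,0,0,0]
  ]
}}

```text
clock: 3.4
position: [0.5618, 0.1435, 0.1068]
ee_rot: [-0.023, 0.991, 0.003, 0.13]
ft_force: [-0.3, 1.8, -0.7]
grip_width: 0.003
grasp_force: 0.0
```

```bash
python3 - <<'E'
from fit import *
o=manip.get_obs();print(o["position"])
ims=[]
for k,c in(("top",(200,240)),("side",(255,300))):
    im=manip.camera(k)["image"][c[1]-75:c[1]+75,c[0]-65:c[0]+65];ims.append(cv2.resize(im,None,fx=3,fy=3,interpolation=cv2.INTER_CUBIC))
cv2.imwrite("pics/f.png",np.hstack(ims))
E
```

```text
[0.56178918 0.14351135 0.10683247]
```

View pics/f.png

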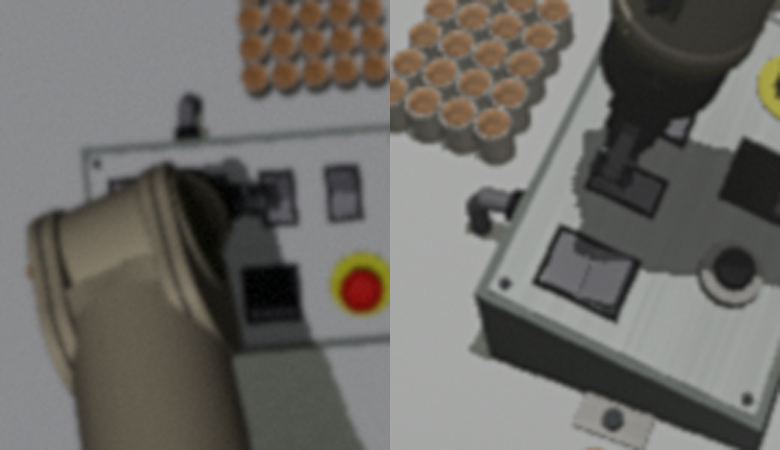

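In the side crop the mains rocker (590,275) has changed shading, so it is on. The tips stand over the fan's far half (620,170).

>>> {"op": "step_arm", "data": {
  "moves": [
    [1,2.6,0.3,-9,0,0,0],
    [1,3.8,0.5,-14,0,0,0],
    [1,5,0.5,-18.5,0,0,0],
    [1,5.2,0.5,-19.5,0,0,0],
    [1,5.2,0.5,-19.5,0,0,0]
  ]
}}

```text
clock: 4.0
position: [0.5677, 0.1453, 0.0889]
ee_rot: [-0.024, 0.991, 0.004, 0.131]
ft_force: [-1.1, 2.4, 5.6]
grip_width: -0.0
grasp_force: 2.6
```

>>> {"op": "step_arm", "data": {
  "moves": [
    [1,0.3,0,-1.3,0,0,0],
    [1,0.3,0,-1.3,0,0,0]
  ]
}}

```text
clock: 4.2
position: [0.5678, 0.1453, 0.0887]
ee_rot: [-0.024, 0.991, 0.004, 0.131]
ft_force: [-11.6, -0.8, 22.8]
grip_width: 0.004
grasp_force: 12.2
```

>>> {"op": "step_arm", "data": {
  "moves": [
    [1,-8,0,30,0,0,0],
    [1,-8,0,30,0,0,0],
    [1,-6,-35,30,0,0,0],
    [1,-4,-60.5,30,0,0,0],
    [1,-2.5,-60.5,19.5,0,0,0],
    [1,-2.5,-60.5,19.5,0,0,0]
  ]
}}

```text
clock: 4.8
position: [0.5643, 0.0837, 0.105]
ee_rot: [-0.024, 0.991, 0.003, 0.129]
ft_force: [-1.1, 0.7, 0.0]
grip_width: -0.004
grasp_force: 0.0
```

```bash
python3 - <<'E'
from fit import *
o=manip.get_obs();print(o["position"])
ims=[]
for k,c in(("top",(220,240)),("side",(270,290))):
    im=manip.camera(k)["image"][c[1]-75:c[1]+75,c[0]-65:c[0]+65];ims.append(cv2.resize(im,None,fx=3,fy=3,interpolation=cv2.INTER_CUBIC))
cv2.imwrite("pics/h.png",np.hstack(ims))
E
```

```text
[0.56425651 0.08365405 0.10498754]
```

View pics/h.png

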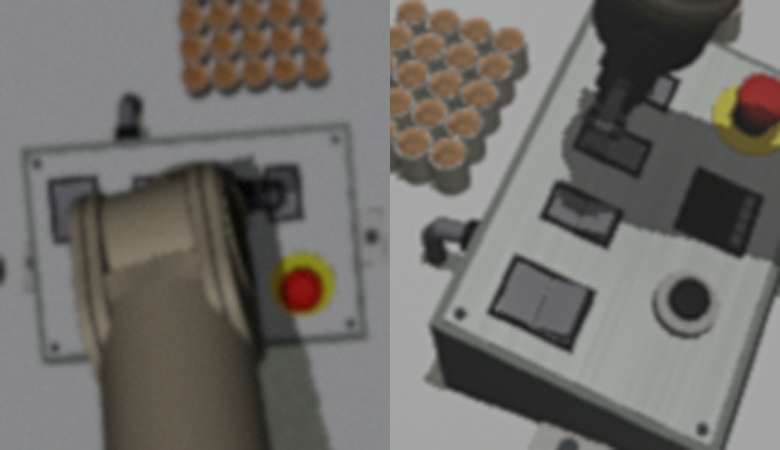

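Mains (545,305) and fan (580,215) both show their on shading, and the tips stand over the heat rocker (615,130) with the cooler and mushroom clear. Next is the heat press.

>>> {"op": "step_arm", "data": {
  "moves": [
    [1,2.4,0.4,-8,0,0,0],
    [1,3.6,0.6,-13,0,0,0],
    [1,4.6,0.6,-17,0,0,0],
    [1,4.9,0.6,-18,0,0,0],
    [1,4.9,0.6,-18,0,0,0]
  ]
}}

```text
clock: 5.4
position: [0.57, 0.0852, 0.0887]
ee_rot: [-0.024, 0.991, 0.004, 0.13]
ft_force: [0.2, 0.6, 1.9]
grip_width: 0.004
grasp_force: 1.0
```

>>> {"op": "step_arm", "data": {
  "moves": [
    [1,0.3,0,-1,0,0,0],
    [1,0.3,0,-1,0,0,0]
  ]
}}

```text
clock: 5.6
position: [0.5702, 0.0852, 0.0885]
ee_rot: [-0.024, 0.991, 0.004, 0.13]
ft_force: [-9.7, -0.3, 15.5]
grip_width: 0.0
grasp_force: 9.1
```

>>> {"op": "step_arm", "data": {
  "moves": [
    [1,-10,0,40,0,0,0],
    [1,-10,0,40,0,0,0],
    [1,-50,42,40,0,0,0],
    [1,-90,75,40,0,0,0],
    [1,-110,84,40,0,0,0],
    [1,-110,84,10,0,0,0],
    [1,-110,84,8,0,0,0],
    [1,-110,84,8,0,0,0]
  ]
}}

```text
clock: 6.4
position: [0.4602, 0.168, 0.0953]
ee_rot: [-0.024, 0.991, 0.003, 0.13]
ft_force: [0.0, 0.2, 1.2]
grip_width: -0.001
grasp_force: 0.0
```

```bash
python3 - <<'E'
from fit import *
o=manip.get_obs();print(o["position"])
ims=[]
for k,c in(("top",(220,250)),("side",(280,290))):
    im=manip.camera(k)["image"][c[1]-75:c[1]+75,c[0]-65:c[0]+65];ims.append(cv2.resize(im,None,fx=3,fy=3,interpolation=cv2.INTER_CUBIC))
cv2.imwrite("pics/s.png",np.hstack(ims))
E
```

```text
[0.46019156 0.16797175 0.0953293 ]
```

View pics/s.png

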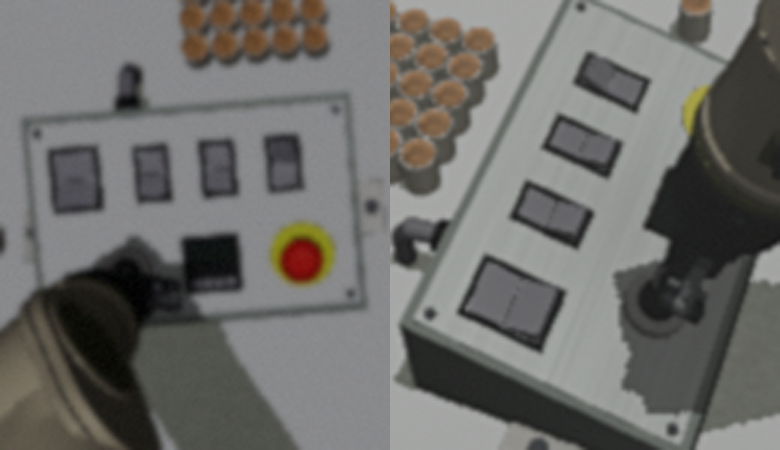

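Mains, fan and heat now have the on shading and the cooler is still off. The tips stand above the start button (side crop (665,300)).

>>> {"op": "step_arm", "data": {
  "moves": [
    [1,4,1,-14,0,0,0],
    [1,5.2,1.5,-19,0,0,0],
    [1,6.4,1.5,-23.5,0,0,0],
    [1,6.7,1.5,-25,0,0,0],
    [1,6.7,1.5,-25,0,0,0]
  ]
}}

```text
clock: 7.0
position: [0.4679, 0.1702, 0.0739]
ee_rot: [-0.023, 0.991, 0.004, 0.131]
ft_force: [-25.2, -10.3, 48.0]
grip_width: -0.002
grasp_force: 26.1
```

>>> {"op": "step_arm", "data": {
  "moves": [
    [1,0.3,0,-1.2,0,0,0],
    [1,0.3,0,-1.2,0,0,0],
    [1,0.3,0,-1.2,0,0,0]
  ]
}}

```text
clock: 7.3
position: [0.4681, 0.1703, 0.0735]
ee_rot: [-0.023, 0.991, 0.004, 0.131]
ft_force: [-36.3, -14.1, 65.2]
grip_width: -0.0
grasp_force: 35.8
```

>>> {"op": "step_arm", "data": {
  "moves": [
    [1,-2.3,0,8.7,0,0,0],
    [1,-2.3,0,8.7,0,0,0],
    [1,-2.3,0,8.7,0,0,0]
  ]
}}

```text
clock: 7.6
position: [0.4658, 0.1705, 0.079]
ee_rot: [-0.024, 0.991, 0.004, 0.131]
ft_force: [1.0, -0.1, 3.2]
grip_width: 0.003
grasp_force: 1.1
```

>>> {"op": "step_arm", "data": {
  "moves": [
    [1,0.4,0,-1.5,0,0,0],
    [1,0.4,0,-1.5,0,0,0]
  ]
}}

```text
clock: 7.8
position: [0.466, 0.1704, 0.0768]
ee_rot: [-0.024, 0.991, 0.003, 0.131]
ft_force: [1.5, 0.3, 3.7]
grip_width: 0.0
grasp_force: 1.7
```

>>> {"op": "step_arm", "data": {
  "moves": [
    [1,0.4,0,-1.5,0,0,0],
    [1,0.4,0,-1.5,0,0,0]
  ]
}}

```text
clock: 8.0
position: [0.4663, 0.1704, 0.0753]
ee_rot: [-0.024, 0.991, 0.003, 0.131]
ft_force: [1.3, 0.3, 5.9]
grip_width: -0.0
grasp_force: 2.1
```

>>> {"op": "step_arm", "data": {
  "moves": [
    [1,0.4,0,-1.5,0,0,0],
    [1,0.4,0,-1.5,0,0,0]
  ]
}}

```text
clock: 8.2
position: [0.4667, 0.1704, 0.0743]
ee_rot: [-0.024, 0.991, 0.004, 0.131]
ft_force: [-2.3, -1.4, 11.4]
grip_width: -0.006
grasp_force: 5.7
```

```bash
python3 - <<'E'
from fit import *
o=manip.get_obs();print(o["position"],o["ft_force"])
ims=[]
for k,c in(("top",(220,250)),("side",(300,310))):
    im=manip.camera(k)["image"][c[1]-50:c[1]+50,c[0]-40:c[0]+40];ims.append(cv2.resize(im,None,fx=5,fy=5,interpolation=cv2.INTER_CUBIC))
cv2.imwrite("pics/s2.png",np.hstack(ims))
E
```

```text
[0.46665046 0.17043844 0.07431675] [-2.32345914 -1.3517547  11.42857364]
```

View pics/s2.png

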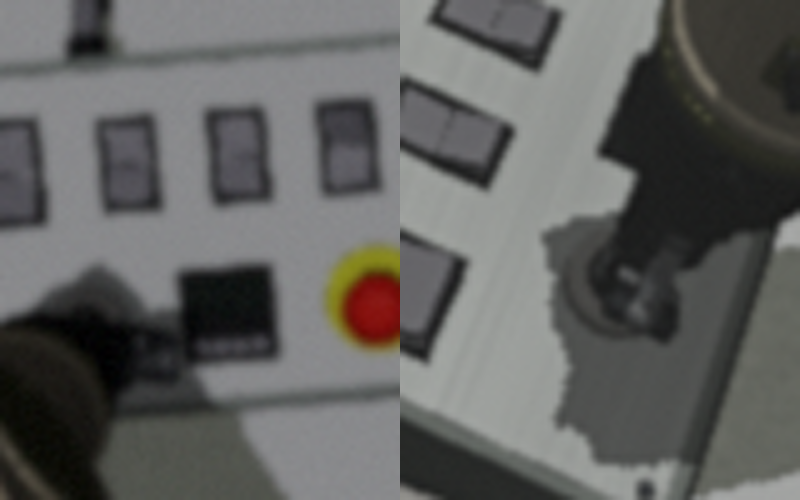

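>>> {"op": "step_arm", "data": {
  "moves": [
    [1,0.3,0,-1.2,0,0,0],
    [1,0.3,0,-1.2,0,0,0],
    [1,0.3,0,-1.2,0,0,0]
  ]
}}

```text
clock: 8.6
position: [0.4668, 0.1705, 0.074]
ee_rot: [-0.024, 0.991, 0.004, 0.131]
ft_force: [-13.3, -3.9, 28.9]
grip_width: -0.0
grasp_force: 15.7
```

>>> {"op": "step_arm", "data": {
  "moves": [
    [1,-1.8,0,6.7,0,0,0],
    [1,-1.8,0,6.7,0,0,0],
    [1,-1.8,0,6.7,0,0,0]
  ]
}}

```text
clock: 8.9
position: [0.4646, 0.1702, 0.079]
ee_rot: [-0.024, 0.991, 0.003, 0.13]
ft_force: [0.9, -0.7, 2.5]
grip_width: -0.004
grasp_force: 1.0
```

>>> {"op": "step_arm", "data": {
  "moves": [
    [1,-0.3,0,1,0,0,0],
    [1,-0.3,0,1,0,0,0]
  ]
}}

```text
clock: 9.1
position: [0.4642, 0.1701, 0.08]
ee_rot: [-0.024, 0.991, 0.003, 0.13]
ft_force: [-1.2, 0.3, 1.8]
grip_width: -0.006
grasp_force: 0.7
```

>>> {"op": "step_arm", "data": {
  "moves": [
    [1,-0.3,0,1,0,0,0],
    [1,-0.3,0,1,0,0,0]
  ]
}}

```text
clock: 9.3
position: [0.4639, 0.17, 0.081]
ee_rot: [-0.024, 0.991, 0.003, 0.13]
ft_force: [1.0, -1.0, -0.6]
grip_width: -0.0
grasp_force: 0.0
```

>>> {"op": "step_arm", "data": {
  "moves": [
    [1,-0.3,0,1,0,0,0],
    [1,-0.3,0,1,0,0,0]
  ]
}}

```text
clock: 9.5
position: [0.4639, 0.1702, 0.0823]
ee_rot: [-0.024, 0.991, 0.003, 0.13]
ft_force: [0.5, -0.4, -0.6]
grip_width: 0.002
grasp_force: 0.0
```

The plunger travelled from z about 0.080 to 0.074 along the panel normal. That is its full 6 mm, with the spring force rising and then a hard stop. I'll retract clear and hand in.

>>> {"op": "step_arm", "data": {
  "moves": [
    [1,-12,0,45,0,0,0],
    [1,-25,0,90,0,0,0],
    [1,-25,0,90,0,0,0],
    [1,-25,0,90,0,0,0],
    [1,-25,0,90,0,0,0]
  ]
}}

```text
clock: 10.0
position: [0.4386, 0.17, 0.1715]
ee_rot: [-0.024, 0.991, 0.003, 0.13]
ft_force: [0.0, 0.8, 0.1]
grip_width: -0.005
grasp_force: 0.0
```

```bash
python3 - <<'E'
from workcell import manip
o=manip.get_obs();print(o["position"],o["ft_force"]);print(manip.hand_in())
E
```

```text
[0.43861227 0.16996687 0.17146975] [0.0466734  0.77863286 0.11390498]
the job is handed in; nothing more can be done
None
```

I pressed mains, fan and heat on in that order, then pushed the start button fully in and let it back out (a second full press followed to confirm its travel); the cooler, mushroom and bystanders were left untouched, and the job was handed in at about 10 s, though the hand-in returned no verdict.

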